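# Hang the pink caddy on the lash-bar carousel

## Task

Turn the carousel anticlockwise by hand so that its empty hook comes round to the front, gently but firmly until you feel it come up against its hidden stop, without forcing the stop. Only then hang the pink caddy by its opening on that hook, let it down softly, and leave it hanging there at rest. The other caddies must stay on their hooks, and everything else on the table must be left alone.

Things in the scene. Friction and masses are not known exactly. Their poses are not given: they have to be found in the camera images.
- foot: Fixed round white foot, 190 mm diameter, 16 mm high. Origin on the carousel's turning axis at table height; its -x axis points to the front (the robot's side). Hidden in the hub is a stop, set to another angle each time: against it the empty hook points to the front within 0.35 rad. Its springy pad adds 2.5 N per mm of push 70 mm from the axis: 5 to 8 N there seats it, over 16 N damages it.
- carousel: Turning head: centre post and four level rose-gold arms 90 degrees apart. Origin on the axis at table height; x axis along the empty arm. Knob on the post reaches 186 mm, hung caddies 178 mm above the table. Light drag (a push of 1.3 N on an arm 70 mm out), stays where left, but springs a few hundredths of a rad off its stop. At the start 0.55 to 1.95 rad clockwise (seen from above) of the stop.
- empty_hook (a point): Resting place on the empty hook: top face of its arm, 85 mm out from the axis, 150 mm above the table; x points outwards along the arm, z up. The arm is a bar 8 mm wide and 8 mm high, reaching from the post (18 mm diameter) to 114 mm from the axis; its last 8 mm (106 to 114 mm) stand up 14 mm above the arm's top face. It starts on the left (+y) side.
- pink_caddy_center (a point): Centre, half-way up, of the pink can with a white hanger, 115 mm tall, 70 to 170 g, upright on the table; z up. Can: 45 mm diameter, 55 mm tall. On it stands a hanger plate 10 mm thick (along x), 36 mm wide (along y), with an opening right through along x. Above the opening a solid tab to grip, 30 mm wide along y, 93 to 115 mm above the underside.
- pink_caddy_eye (a point): Middle of the top edge of that opening, 87 mm above the can's underside; same axes. The opening is 26 mm wide and 32 mm high (55 to 87 mm), the side bars 5 mm wide; over its top 15 mm it narrows evenly to 12 mm, a notch that centres the can on the arm. Hung up, this edge rests on the arm at the empty_hook point (or elsewhere between post and upturned end); either x direction may point along the arm.
- white_caddy_eye (a point): White canister hung on another of the carousel's hooks; same size and shape as the pink one; it rides round with the carousel and must stay on its hook
- lilac_caddy_eye (a point): Lilac canister hung on another of the carousel's hooks; same size and shape as the pink one; it rides round with the carousel and must stay on its hook
- mint_caddy_eye (a point): Mint green canister hung on another of the carousel's hooks; same size and shape as the pink one; it rides round with the carousel and must stay on its hook
- paper_tube: Bystander: white closed paper tube, 62 mm diameter, 105 mm tall; origin at the centre of its underside. Leave it alone.
- lash_jar: Bystander: amber jar with black cap, 56 mm diameter, 50 mm tall; origin at the centre of its underside. Leave it alone.
- glue_bottle: Bystander: small blue bottle with white cap, 32 mm diameter, 75 mm tall; origin at the centre of its underside. Leave it alone.
- tile_box: Bystander: flat cream box, 75 x 110 mm, 20 mm tall; origin at the centre of its underside. Leave it alone.
- mini_fan: Bystander: upright pink hand-held device, 48 mm diameter, 110 mm tall; origin at the centre of its underside. Leave it alone.
Things that resemble listed ones, but are neither listed nor needed, are in the scene too. Leave any brown look-alike of the part that bears pink_caddy_center alone.

How it is judged:
On the way, in this order (a step that is already met when the one before it is completed fails the run):
1. the empty hook has been turned to the front and the carousel is pressed against its stop (over 3 N on the stop) while the pink caddy is not yet hung (contact force between carousel and foot above 3 N and x of empty_hook in the frame of foot below -0.065 m and distance between pink_caddy_eye and empty_hook above 0.05 m), for 0.15 s.
2. the pink caddy hangs on the empty hook (x of pink_caddy_eye in the frame of empty_hook between -0.06 and 0.019 m and y of pink_caddy_eye in the frame of empty_hook between -0.012 and 0.012 m and z of pink_caddy_eye in the frame of empty_hook between -0.004 and 0.004 m and angle between pink_caddy_eye's own z axis and vertical below 0.2 rad and x of empty_hook in the frame of foot below -0.065 m), for 0.2 s.
At the end, for the whole second after the job is handed in: Pink caddy hangs still, released, upright (0.2 rad), its opening's top edge on the once-empty hook's arm (4 mm in height, 12 mm sideways, between post and upturned end); that hook points to the front (at least 65 of its 85 mm towards -x); the other caddies rest on their arms (6 mm in height) (all of step 2 and linear speed of pink_caddy below 0.03 m/s and contact force between the fingers and pink_caddy below 0.05 N and z of white_caddy_eye in the frame of empty_hook between -0.006 and 0.006 m and z of lilac_caddy_eye in the frame of empty_hook between -0.006 and 0.006 m and z of mint_caddy_eye in the frame of empty_hook between -0.006 and 0.006 m); the robot touches nothing.
It fails at once if the stop is forced: more than 25 N on it (about 18 N of push at 70 mm from the axis) (contact force between carousel and foot above 25 N).
It fails at once if the pink caddy is pressed on the carousel with more than 15 N (contact force between pink_caddy and carousel above 15 N).
It fails at once if the pink caddy is knocked over (angle between pink_caddy_eye's own z axis and vertical above 0.8 rad).
It fails at once if another caddy comes off its hook (height (world z) of any of white_caddy_eye, lilac_caddy_eye, mint_caddy_eye below 0.12 m).
It fails at once if a bystander on the table is disturbed (moved over 20 mm) (distance of any of paper_tube, lash_jar, glue_bottle, tile_box, mini_fan from where it was at the start of the episode above 0.02 m).
It also fails if it takes over 70 s, if anything falls off the work surface, if the arm or the gripper's body presses on something with over 40 N, if the wrist force passes 120 N, or if a joint passes its speed limit or range.

## Robot

A 6-joint arm with a two-finger parallel gripper is mounted at the origin on the work surface. World frame = base frame: x ahead of the robot, y to its left, z up, the work surface at z = 0. Lengths are in m, angles in rad, forces in N, time in s.
With the tool pointing down it reaches from about 0.35 to 0.775 m from the base axis. Payload 7.3 kg.
Tool frame: the origin (TCP) lies at the very end of the fingers, on their centre line; the grasp point (between the pads) lies 19 mm behind it; z points along the fingers, y is the line along which they close (so a half turn about z gives the same grasp; the last joint's range is limited). The gripper opens to 92 mm and grips with 3 to 60 N. Pads are 19 mm wide; open, the fingers measure 130 mm over their backs; the gripper's body (75 mm by 190 mm) begins 47 mm behind the grasp point.
Start: joints at [1.083, 0.342, 1.524, -0, 1.275, -0.146], TCP at [0.176, 0.495, 0.227] pointing down, gripper open.
Joint ranges: [-2.53, 2.53], [-0.77, 2.02], [0.04, 2.7], [-1, 4.14], [0.28, 2.66], [-3.11, 3.11]. Speed limits (rad/s): [2.57, 2.57, 3.14, 3.14, 3.14, 3.14].

## Interface

Orientations are given as [roll, pitch, yaw] about the fixed x, y, z axes, in that order (R = Rz(yaw) Ry(pitch) Rx(roll)).
In Python, from cell import * gives the robot as it stands.
- The arm moves only by the tool step_arm, never from a script. Its argument "commands" is a list of rows, each a list of 7 numbers: the opening, from 0 (shut) to 1 (fully open), then the shift along the world's x, y, z in cm, then the turn, a rotation vector about the world's x, y, z in rad. A call has 1 to 5 rows; each row is the pose to reach, as a shift and turn from the pose commanded when the call began; what a row does not reach only later rows make up. A row lasts 1/12 s, in which the tool goes at most 41.7 mm and 7.16 degrees, less where a joint would pass 70% of its speed; a pose out of reach is approached as far as the arm can. A call with a gripper value outside its range is refused whole. The fingers move at their own pace and stop on an object; "grip_force" is the grip in N (left out, the last holds). Time passes only in rows, so rows that repeat a pose let the fingers close. It gives the time, the measured TCP pose, the force, the opening and the grip force at its end, in the units of the state.
- observe(): the state, without advancing time (a new reading comes with each control period).
- read_camera(name): name is "scene" or "top" or "wrist"; returns the picture (480x640x3 uint8, red, green, blue); there is no depth.
- camera_model(name): a dict with "vfov" (degrees; the focal length in pixels is half the picture's height over the tangent of half this angle, whatever the lens; pixels are square), "cx", "cy" (the principal point, pixels), "world_to_cam" (4x4, takes a point from world to camera coordinates). Camera axes: x right, y up, looking along -z (the intrinsics and any distortion apply to the point x, -y, -z); pixel columns grow to the right and rows downward; lengths in m; the calibration is good to about 2 mm. A picture is of the moment at which its call begins: read the wrist's pose just before it. camera_model takes no time and is no camera call; for the wrist camera it gives the pose at the moment of the call.
- hand_in(): hands the job in; it is judged then, once.
The state is a dict: "time": time; "qpos": joint angles; "qvel": joint speeds; "joint_efforts": joint torques, N m; "tool_pos": TCP position; "tool_rot": TCP orientation; "contact_force": force on the tool from outside, world axes, zero at the start; "torque": the same for the moment, N m; "opening": finger opening in m; "grip_force": force on a finger pad.
Only numpy, scipy, OpenCV 4.12 (cv2) and the standard library are available. Lean on these libraries where they do the work, as an engineer would, in place of code of your own. Each camera call takes 0.05 s, during which the arm holds its last target. There are 200 camera calls.

## Working session

There is one attempt and no reset: what is moved stays moved. The work goes in short steps, Python scripts to look and compute and a tool call to move; the robot and the scene stay as the last step left them, time stands still between calls to the robot, and variables do not carry over. Pictures are saved under pics/ and viewed, at most 10 in all, crops included, and the job is handed in when it is done.

Besides the shell and the picture viewer there is one more tool, called after ">>>" in YAML: its name, and indented under it one key for each argument. step_arm: Moves the arm, as the interface text tells. Its arguments: {"type":"object","properties":{"commands":{"type":"array"},"grip_force":{"type":"number"}},"required":["commands"]}

```bash
mkdir -p pics; cat > h.py <<'E'
from cell import *
import numpy as np, cv2
def ray(name,u,v,m=None):
    m=m or camera_model(name); f=240/np.tan(np.radians(m['vfov'])/2)
    T=np.array(m['world_to_cam']); R,t=T[:3,:3],T[:3,3]
    d=R.T@np.array([(u-m['cx'])/f,-(v-m['cy'])/f,-1]); return -R.T@t,d
def onz(name,u,v,z):
    o,d=ray(name,u,v); return o+d*(z-o[2])/d[2]
def pix(name,p,m=None):
    m=m or camera_model(name); f=240/np.tan(np.radians(m['vfov'])/2)
    c=(np.array(m['world_to_cam'])@np.append(p,1))[:3]; return m['cx']+f*c[0]/-c[2], m['cy']-f*c[1]/-c[2]
def snap(name,fn):
    im=read_camera(name)[:,:,::-1].copy(); cv2.imwrite('pics/'+fn,im); return im
E
python3 - <<'E'
from h import *
for n in('scene','top'): snap(n,n+'0.png'); print(n,{k:v for k,v in camera_model(n).items()})
print(observe())
E
```

```text
scene {'vfov': 52.16701413254535, 'cx': 317.7355701260005, 'cy': 235.31107151748822, 'world_to_cam': array([[ 0.86949746,  0.49391944,  0.00421357, -0.46936504],
       [-0.29190304,  0.50694817,  0.81104634,  0.08637216],
       [ 0.39845549, -0.70643269,  0.58496674, -1.45541824],
       [ 0.        ,  0.        ,  0.        ,  1.        ]])}
top {'vfov': 49.75177646567802, 'cx': 316.005061652985, 'cy': 241.67545604124197, 'world_to_cam': array([[-0.01977518, -0.99975289,  0.01015419, -0.01614988],
       [ 0.98103776, -0.01744444,  0.19303009, -0.58661317],
       [-0.19280525,  0.01377884,  0.98114029, -1.13415807],
       [ 0.        ,  0.        ,  0.        ,  1.        ]])}
{'time': 0.1, 'qpos': array([ 1.08298992e+00,  3.42624845e-01,  1.52488477e+00, -3.20246310e-05,
        1.27538159e+00, -1.46035809e-01]), 'qvel': array([-2.58881240e-04, -2.22937942e-03, -5.09780663e-03,  1.54584237e-03,
       -2.22007406e-03,  6.68128843e-05]), 'joint_efforts': array([ 1.62165838e-03, -4.32005560e+01, -2.44694889e+01,  7.18976394e-02,
        5.26183995e-02, -5.27285795e-05]), 'tool_pos': array([0.17580082, 0.49432796, 0.22614191]), 'tool_rot': array([-3.14030347e+00, -1.58661827e-04,  2.79983129e+00]), 'contact_force': array([ 0.29918646, -0.73049131, -0.39934693]), 'torque': array([-0.02866226, -0.01340178, -0.02112948]), 'grip_force': 0.0, 'opening': 0.09196957973284843}
```

View pics/scene0.png

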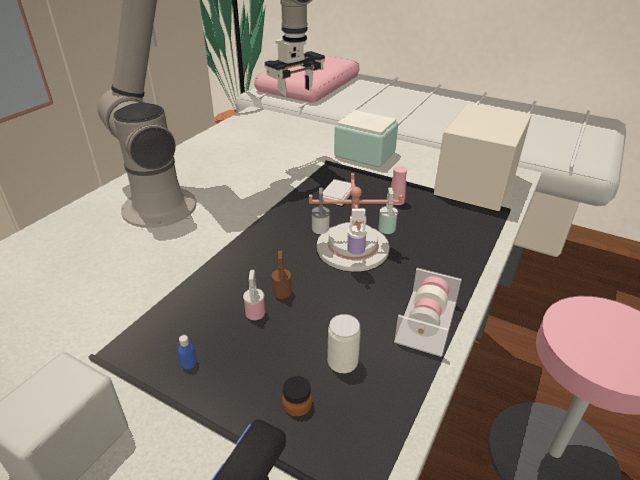

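View pics/top0.png

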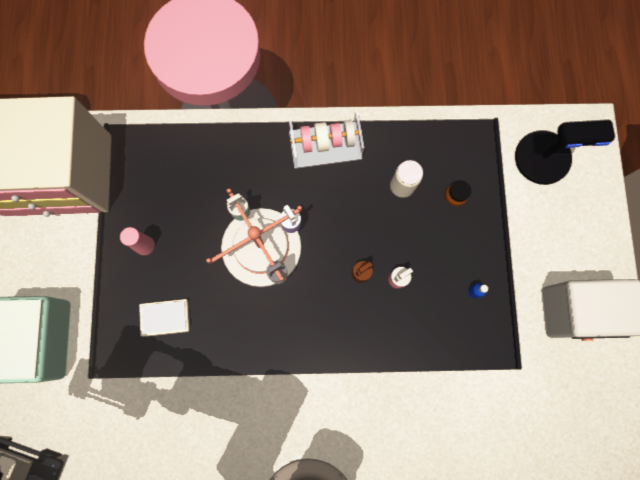

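Pink caddy candidates: white hanger with pink can at top (400,277) / scene (255,303), brown look-alike at top (363,270) / scene (283,285), and mini_fan (pink, no hanger) at top (138,242). I choose the first. The empty arm's tip is at top (209,261), the knob at (254,233), and the other three arms carry caddies.

```bash
python3 - <<'E'
from h import *
t=cv2.imread('pics/top0.png')
print('axis knob',onz('top',254,232,.183))
for n,(u,v) in dict(empty=(209,261),a1=(229,191),a2=(300,209),a3=(281,280)).items(): print(n,onz('top',u,v,.16))
# foot
h=cv2.cvtColor(t,cv2.COLOR_BGR2HSV)
m=(t.min(2)>120).astype(np.uint8); m[:,:215]=0;m[:,310:]=0;m[:205]=0;m[290:]=0
c=max(cv2.findContours(m,0,2)[0],key=cv2.contourArea); e=cv2.fitEllipse(cv2.convexHull(c)); print(e,onz('top',*e[0],.016))
cr=cv2.resize(t[235:310,340:440],None,fx=4,fy=4,interpolation=cv2.INTER_CUBIC)
s=cv2.imread('pics/scene0.png'); cs=cv2.resize(s[240:330,220:320],None,fx=4,fy=4,interpolation=cv2.INTER_CUBIC)
cr=cv2.copyMakeBorder(cr,0,60,0,0,cv2.BORDER_CONSTANT); cv2.imwrite('pics/c1.png',np.hstack([cr,cs]))
o=observe()
for n,p in dict(tubebase=(404,192,0.0),glue=(478,293,0),).items(): print(n,onz('top',*p))
E
```

```text
axis knob [0.58406371 0.10185984 0.183     ]
empty [0.52901801 0.19759756 0.16      ]
a1 [0.67965747 0.15798922 0.16      ]
a2 [0.63737343 0.00688484 0.16      ]
a3 [0.48654755 0.04824957 0.16      ]
((257.996337890625, 238.78695678710938), (91.52367401123047, 94.10144805908203), 22.164073944091797) [0.60378098 0.11032319 0.016     ]
tubebase [ 0.71838737 -0.24735475  0.        ]
glue [ 0.46636133 -0.41034144  0.        ]
```

View pics/c1.png

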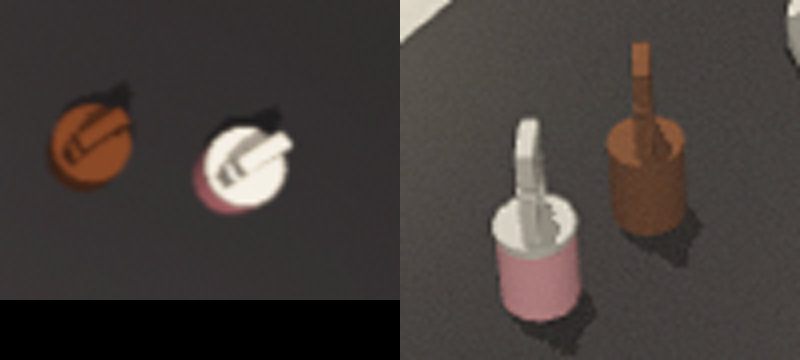

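Crop: the pink can with white hanger is at top (400,277), its tab running from about (396,280) to (411,270). The brown one at (363,270) is the look-alike. I'll move the closed gripper over to behind the empty arm.

>>> step_arm:
  commands:
    - [0,2.7,-2,0,0,0,0]
    - [0,5.4,-4,0,0,0,0]
    - [0,8.1,-6,0,0,0,0]
    - [0,10.7,-8,0,0,0,0]
    - [0,13.3,-10,0,0,0,0]
  grip_force: 10

```text
time: 0.52
tool_pos: [0.3098, 0.3935, 0.2264]
tool_rot: [-3.141, -0.0, 2.8]
contact_force: [-0.2, -0.0, 0.4]
opening: 0.0634
grip_force: 0.0
```

>>> step_arm:
  commands:
    - [0,2.7,-2,0,0,0,0]
    - [0,5.4,-4,0,0,0,0]
    - [0,8.1,-6,0,0,0,0]
    - [0,10.7,-8,0,0,0,0]
    - [0,13.3,-10,0,0,0,0]

```text
time: 0.93
tool_pos: [0.4429, 0.2933, 0.2264]
tool_rot: [-3.141, -0.001, 2.8]
contact_force: [0.0, 0.7, 0.4]
opening: 0.0296
grip_force: 0.0
```

>>> step_arm:
  commands:
    - [0,2.7,-2,0,0,0,0]
    - [0,5.4,-4,0,0,0,0]
    - [0,8.1,-6,0,0,0,0]
    - [0,10.7,-8,0,0,0,0]
    - [0,13.3,-10,0,0,0,0]

```text
time: 1.35
tool_pos: [0.5759, 0.1933, 0.2262]
tool_rot: [-3.141, -0.001, 2.8]
contact_force: [-0.1, 0.2, -1.0]
opening: 0.0008
grip_force: 0.0
```

```bash
python3 - <<'E'
from h import *
snap('wrist','w1.png'); o=observe(); print(o['tool_pos'],o['tool_rot'],o['opening'],o['contact_force'])
A=np.array([.583,.1025,.15])
for r in (0,85,110):
  print(r,pix('wrist',A+r/1000*np.array([np.cos(2.094),np.sin(2.094),0])))
E
```

```text
[0.58022629 0.18916256 0.22571235] [-3.14003111e+00  2.78287640e-03  2.79603075e+00] 0.0004386246613486733 [ 1.43210706 -3.67551985  0.69415977]
0 (np.float64(194.43316416973877), np.float64(289.3638902677775))
85 (np.float64(274.19848756985454), np.float64(192.1452674773293))
110 (np.float64(299.9595873380918), np.float64(160.7474302433154))
```

View pics/w1.png

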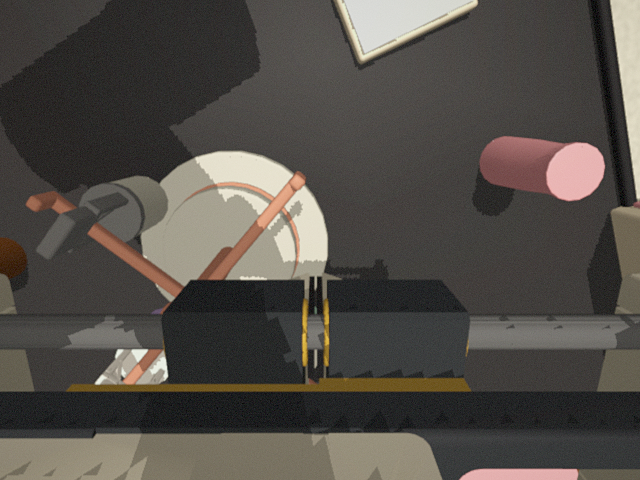

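The wrist view shows the empty arm running from the post to its tip at (298,180), with the fingers (315,330) on its far side in the open gap. Descending.

>>> step_arm:
  commands:
    - [0,0,0,-3,0,0,0]
    - [0,0,0,-6,0,0,0]
    - [0,0,0,-8.5,0,0,0]
    - [0,0,0,-8.8,0,0,0]
    - [0,0,0,-8.8,0,0,0]

```text
time: 1.82
tool_pos: [0.5738, 0.1945, 0.1371]
tool_rot: [-3.139, -0.004, 2.8]
contact_force: [0.3, 0.7, 1.0]
opening: 0.0003
grip_force: 0.0
```

>>> step_arm:
  commands:
    - [0,-0.9,-0.5,0,0,0,0]
    - [0,-0.9,-0.5,0,0,0,0]

```text
time: 1.98
tool_pos: [0.5659, 0.1896, 0.1406]
tool_rot: [3.141, 0.001, 2.8]
contact_force: [-0.3, 0.0, 0.8]
opening: 0.0006
grip_force: 0.0
```

>>> step_arm:
  commands:
    - [0,-0.7,-0.5,0,0,0,0]
    - [0,-1.5,-1.0,0,0,0,0]
    - [0,-2.2,-1.4,0,0,0,0]
    - [0,-2.8,-1.7,0,0,0,0]
    - [0,-3.4,-2.1,0,0,0,0]

```text
time: 2.4
tool_pos: [0.5324, 0.1687, 0.14]
tool_rot: [3.14, 0.003, 2.8]
contact_force: [0.9, -0.4, 2.3]
opening: 0.0006
grip_force: 0.9
```

>>> step_arm:
  commands:
    - [0,-0.3,-0.3,0,0,0,0]
    - [0,-0.5,-0.5,0,0,0,0]
    - [0,-0.5,-0.5,0,0,0,0]

```text
time: 2.65
tool_pos: [0.5271, 0.1633, 0.1393]
tool_rot: [3.141, 0.001, 2.799]
contact_force: [1.5, -0.8, 3.0]
opening: 0.0005
grip_force: 1.2
```

```bash
python3 - <<'E'
from h import *
o=observe(); print(o['tool_pos'],o['contact_force'],o['torque'])
t=snap('top','t2.png'); s=read_camera('scene')[:,:,::-1]
cv2.imwrite('pics/t2c.png',np.hstack([cv2.resize(t[170:310,180:320],(560,560),interpolation=cv2.INTER_CUBIC)]))
E
```

```text
[0.52708603 0.163284   0.13928647] [ 1.53591422 -0.78407476  2.99843522] [-0.02225846 -0.10080697  0.01330693]
```

View pics/t2c.png

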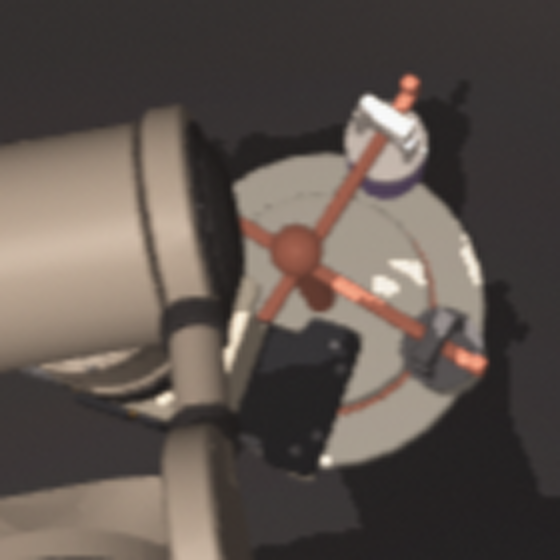

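The carousel turns with the push; the empty arm is now at about 146°. I'll go on in small steps and watch the force.

>>> step_arm:
  commands:
    - [0,-0.33,-0.35,0,0,0,0]
    - [0,-0.33,-0.35,0,0,0,0]

```text
time: 2.92
tool_pos: [0.5235, 0.1599, 0.1387]
tool_rot: [-3.142, 0.0, 2.8]
contact_force: [0.9, 0.2, 3.8]
opening: 0.0006
grip_force: 1.3
```

>>> step_arm:
  commands:
    - [0,-0.33,-0.37,0,0,0,0]
    - [0,-0.33,-0.37,0,0,0,0]

```text
time: 3.08
tool_pos: [0.5193, 0.156, 0.1383]
tool_rot: [-3.141, -0.002, 2.8]
contact_force: [1.3, -1.2, 1.1]
opening: 0.0006
grip_force: 0.5
```

>>> step_arm:
  commands:
    - [0,-0.3,-0.38,0,0,0,0]
    - [0,-0.3,-0.38,0,0,0,0]

```text
time: 3.25
tool_pos: [0.5165, 0.1522, 0.1384]
tool_rot: [-3.141, -0.001, 2.8]
contact_force: [1.3, 0.1, 0.1]
opening: 0.0007
grip_force: 0.3
```

>>> step_arm:
  commands:
    - [0,-0.28,-0.4,0,0,0,0]
    - [0,-0.28,-0.4,0,0,0,0]

```text
time: 3.42
tool_pos: [0.5139, 0.1481, 0.1386]
tool_rot: [-3.141, -0.001, 2.8]
contact_force: [0.5, -0.9, 1.3]
opening: 0.0006
grip_force: 0.2
```

>>> step_arm:
  commands:
    - [0,-0.25,-0.42,0,0,0,0]
    - [0,-0.25,-0.42,0,0,0,0]

```text
time: 3.58
tool_pos: [0.5115, 0.1439, 0.1386]
tool_rot: [-3.141, -0.001, 2.8]
contact_force: [0.4, 0.2, 0.9]
opening: 0.0002
grip_force: 0.3
```

>>> step_arm:
  commands:
    - [0,-0.24,-0.43,0,0,0,0]
    - [0,-0.24,-0.43,0,0,0,0]

```text
time: 3.75
tool_pos: [0.5094, 0.1396, 0.1388]
tool_rot: [-3.141, -0.0, 2.8]
contact_force: [0.6, 0.3, 0.9]
opening: 0.0005
grip_force: 0.5
```

>>> step_arm:
  commands:
    - [0,-0.2,-0.45,0,0,0,0]
    - [0,-0.2,-0.45,0,0,0,0]

```text
time: 3.92
tool_pos: [0.5075, 0.1351, 0.1388]
tool_rot: [-3.142, 0.0, 2.8]
contact_force: [1.7, -0.4, 0.8]
opening: 0.0006
grip_force: 0.6
```

>>> step_arm:
  commands:
    - [0,-0.2,-0.45,0,0,0,0]
    - [0,-0.2,-0.45,0,0,0,0]

```text
time: 4.08
tool_pos: [0.5062, 0.1314, 0.1392]
tool_rot: [3.14, 0.001, 2.799]
contact_force: [3.1, 3.6, 0.8]
opening: 0.0002
grip_force: 2.0
```

>>> step_arm:
  commands:
    - [0,-0.03,-0.1,0,0,0,0]
    - [0,-0.03,-0.1,0,0,0,0]

```text
time: 4.25
tool_pos: [0.5061, 0.1309, 0.1392]
tool_rot: [3.139, 0.002, 2.8]
contact_force: [3.3, 4.6, 2.5]
opening: 0.0003
grip_force: 2.5
```

>>> step_arm:
  commands:
    - [0,-0.02,-0.1,0,0,0,0]
    - [0,-0.02,-0.1,0,0,0,0]
    - [0,-0.02,-0.1,0,0,0,0]
    - [0,-0.02,-0.1,0,0,0,0]

```text
time: 4.58
tool_pos: [0.506, 0.1303, 0.1392]
tool_rot: [3.138, 0.002, 2.8]
contact_force: [3.6, 6.2, 1.8]
opening: -0.0001
grip_force: 3.0
```

Stop felt: about 6 N net at 70 mm, so it is seated. Hold briefly, back off, rise.

>>> step_arm:
  commands:
    - [0,0,0,0,0,0,0]
    - [0,0,0,0,0,0,0]
    - [0,0.1,0.5,0,0,0,0]
    - [0,0.2,1.3,0,0,0,0]
    - [0,0.2,2,0,0,0,0]

```text
time: 5.0
tool_pos: [0.5067, 0.1494, 0.1384]
tool_rot: [-3.141, -0.001, 2.799]
contact_force: [-0.1, 0.2, 0.5]
opening: 0.0006
grip_force: 0.0
```

>>> step_arm:
  commands:
    - [0,0,0,2,0,0,0]
    - [0,0,0,6,0,0,0]
    - [0,0,0,10,0,0,0]
    - [0,0,0,14,0,0,0]
    - [0,0,0,14,0,0,0]

```text
time: 5.42
tool_pos: [0.5097, 0.15, 0.2866]
tool_rot: [3.136, 0.011, 2.8]
contact_force: [0.7, 0.1, 1.6]
opening: 0.0002
grip_force: 0.0
```

```bash
python3 - <<'E'
from h import *
o=observe(); print(o['tool_pos'],o['tool_rot'],o['contact_force'])
p0=onz('top',396.3,280,.115);p1=onz('top',411.3,270,.115);print(p0,p1,(p0+p1)/2)
s=snap('scene','s3.png'); t=cv2.imread('pics/top0.png')
# pink can body in scene for cross-check: hanger top in scene ~ (252,271)
o1,d1=ray('scene',252.5,271.5); 
q=o1+d1*(.115-o1[2])/d1[2]; print('scene tab',q)
print('brown',onz('top',363,270,.055))
# carousel in scene: rosegold mask crop
cv2.imwrite('pics/s3c.png',cv2.resize(s[160:290,280:440],(800,650)[:2] and (736,598),interpolation=cv2.INTER_CUBIC))
E
```

```text
[0.50972156 0.15001436 0.28656799] [3.13581472 0.01144494 2.80021984] [0.72314545 0.1441197  1.61552046]
[ 0.48742004 -0.19810773  0.115     ] [ 0.50858554 -0.23177145  0.115     ] [ 0.49800279 -0.21493959  0.115     ]
scene tab [ 0.50315662 -0.21541637  0.115     ]
brown [ 0.51882579 -0.1332071   0.055     ]
```

View pics/s3c.png

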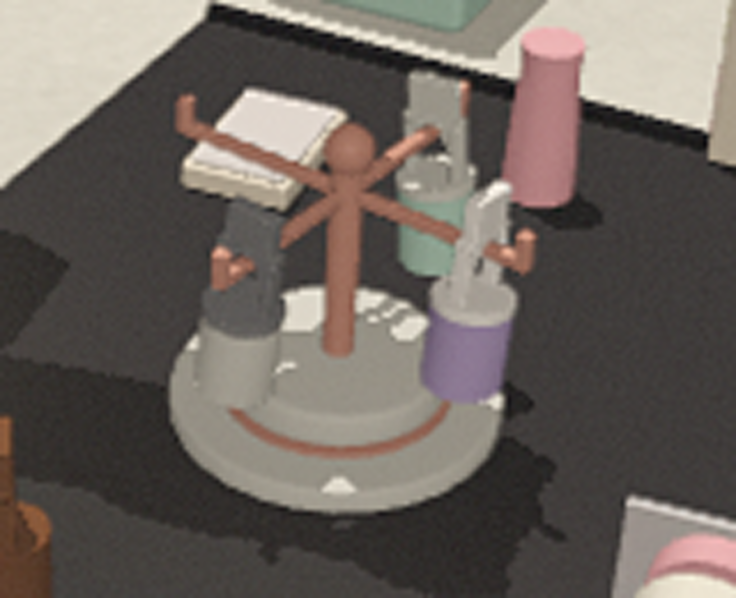

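The scene view shows the empty arm facing the front-left (tip at crop (186,100)), with the white, lilac and mint caddies still on their hooks. Now to the pink caddy, turning the tool to its tab.

>>> step_arm:
  commands:
    - [0.2,0.2,-4,0,0,0,-0.12]
    - [0.4,0.4,-8,0,0,0,-0.24]
    - [0.5,0.6,-12,0,0,0,-0.36]
    - [0.5,0.8,-16,0,0,0,-0.48]
    - [0.5,1,-20,0,0,0,-0.6]

```text
time: 5.88
tool_pos: [0.5162, -0.052, 0.2773]
tool_rot: [-3.14, -0.002, 2.195]
contact_force: [0.8, 0.3, -0.1]
opening: 0.0294
grip_force: 0.0
```

>>> step_arm:
  commands:
    - [0.5,0.2,-4,0,0,0,-0.07]
    - [0.5,0.4,-8,0,0,0,-0.07]
    - [0.5,0.6,-12,0,0,0,-0.07]
    - [0.5,0.8,-16,0,0,0,-0.07]
    - [0.5,1,-20,0,0,0,-0.07]

```text
time: 6.3
tool_pos: [0.5264, -0.2522, 0.2771]
tool_rot: [-3.14, -0.003, 2.13]
contact_force: [1.0, 1.3, 0.5]
opening: 0.046
grip_force: 0.0
```

>>> step_arm:
  commands:
    - [0.5,0,0,0,0,0,0]
    - [0.5,0,0,0,0,0,0]
    - [0.5,0,0,0,0,0,0]

```text
time: 6.55
tool_pos: [0.5267, -0.2501, 0.2773]
tool_rot: [-3.141, -0.003, 2.129]
contact_force: [-0.0, -0.1, -0.2]
opening: 0.046
grip_force: 0.0
```

```bash
python3 - <<'E'
from h import *
o=observe(); m=camera_model('wrist'); import pickle; pickle.dump(m,open('w2.pkl','wb'))
snap('wrist','w2.png'); print(o['tool_pos'],o['tool_rot'],o['qpos'])
print(pix('wrist',[.5,-.215,.115],m))
tp=snap('top','t3.png')
print('empty tip scene',onz('scene',320.4,181.7,.162))
E
```

```text
[ 0.52668981 -0.25010329  0.27727241] [-3.14059243e+00 -2.99036330e-03  2.12940619e+00] [-5.74943015e-01  4.21651111e-01  1.26323519e+00  3.62355726e-04
  1.45983893e+00 -1.13359506e+00]
(np.float64(309.561785712406), np.float64(163.93881433161775))
empty tip scene [0.48033982 0.11708865 0.162     ]
```

View pics/w2.png

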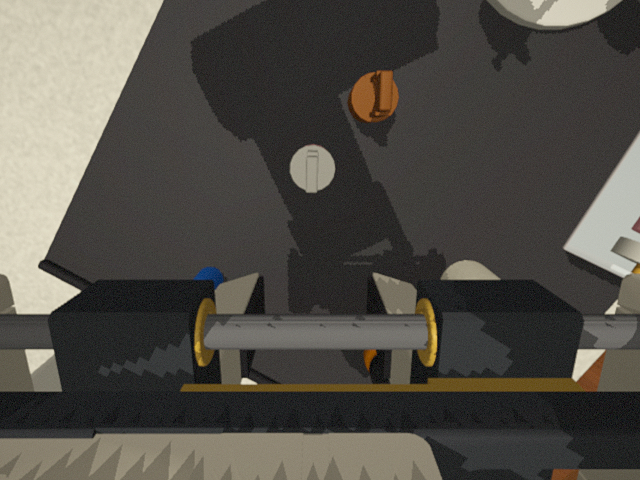

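The wrist view shows the pink caddy's can at (312,168), its tab from (312,150) to (312,192), almost in line with the tool. Brown is off at (375,97).

```bash
python3 - <<'E'
from h import *
import pickle; m=pickle.load(open('w2.pkl','rb')); im=cv2.imread('pics/w2.png')
g=cv2.cvtColor(im,cv2.COLOR_BGR2GRAY); mk=(g[130:210,270:350]>100).astype(np.uint8)
c=max(cv2.findContours(mk,0,2)[0],key=cv2.contourArea); (u,v),r=cv2.minEnclosingCircle(c); print('can',u+270,v+130,r)
def P(u,v,z):
    o,d=ray('',u,v,m); return (o+d*(z-o[2])/d[2]).round(4)
print('can ctr',P(u+270,v+130,.055))
e=cv2.Canny(im[130:210,270:350],30,80)
print(np.argwhere(g[145:200,295:330]<0).size)
for y in (155,160,170,180,190): print(y,g[y,298:326])
print(g[140:200,312])
a,b=P(312,150,.115),P(312,192,.115); print(a,b,np.degrees(np.arctan2(*(a-b)[1::-1])),(a+b)/2)
E
```

```text
can 311.730770111084 168.5 23.97154426574707
can ctr [ 0.5059 -0.2222  0.055 ]
0
155 [159 156 157 155 157 160 158 158 152 142 142 134 135 137 136 136 133 136
 140 147 131 155 159 156 154 155 159 158]
160 [157 160 155 158 156 158 158 151 133 144 157 159 159 156 159 158 156 154
 149 135 137 158 156 156 158 158 157 158]
170 [159 159 158 157 155 156 157 149 130 148 155 156 158 155 155 158 158 156
 147 138 143 156 157 156 158 158 156 160]
180 [156 154 160 155 157 158 157 148 136 151 156 158 155 157 157 154 157 152
 140 132 158 156 156 157 155 157 155 156]
190 [ 41  42  41  40  41  33  61 103 144 152 157 155 156 156 155 155 156 154
 136 102  85  75  54  33  42  36  40  45]
[ 43  39  41  43  89 134 154 159 159 148 128 119 146 159 160 136 114 141
 154 157 159 155 158 157 157 160 156 158 157 155 155 157 154 158 155 156
 156 158 156 153 157 158 157 157 157 159 157 155 159 155 155 147 110  49
  40  37  40  41  40  47]
[ 0.4958 -0.2043  0.115 ] [ 0.5141 -0.2338  0.115 ] 121.8129400921709 [ 0.50495 -0.21905  0.115  ]
```

>>> step_arm:
  commands:
    - [0.5,-2.1,2.8,0,0,0,0]
    - [0.5,-2.1,2.8,-3,0,0,0]
    - [0.5,-2.1,2.8,-7,0,0,0]
    - [0.5,-2.1,2.8,-11,0,0,0]
    - [0.5,-2.1,2.8,-14,0,0,0]

```text
time: 7.07
tool_pos: [0.5053, -0.2204, 0.1365]
tool_rot: [-3.141, -0.002, 2.132]
contact_force: [-0.8, -0.5, 0.2]
opening: 0.0459
grip_force: 0.0
```

>>> step_arm:
  commands:
    - [0.5,0,0,-2,0,0,0]
    - [0.5,0,0,-3.5,0,0,0]
    - [0.5,0,0,-4.4,0,0,0]
    - [0.5,0,0,-4.4,0,0,0]

```text
time: 7.4
tool_pos: [0.5054, -0.2211, 0.0932]
tool_rot: [-3.14, -0.003, 2.131]
contact_force: [0.4, -0.1, 0.7]
opening: 0.0459
grip_force: 0.0
```

```bash
python3 - <<'E'
from h import *
o=observe(); print(o['tool_pos'],o['tool_rot'],o['contact_force'])
a=snap('wrist','w4.png'); s=snap('scene','s4.png'); 
cv2.imwrite('pics/c4.png',np.hstack([cv2.resize(a[200:480,160:480],(400,350)),cv2.resize(s[230:335,200:320],(400,350),interpolation=cv2.INTER_CUBIC)]))
E
```

```text
[ 0.50541552 -0.22112188  0.09319932] [-3.14023822e+00 -3.02458111e-03  2.13145814e+00] [ 0.44436559 -0.07474998  0.69157937]
```

View pics/c4.png

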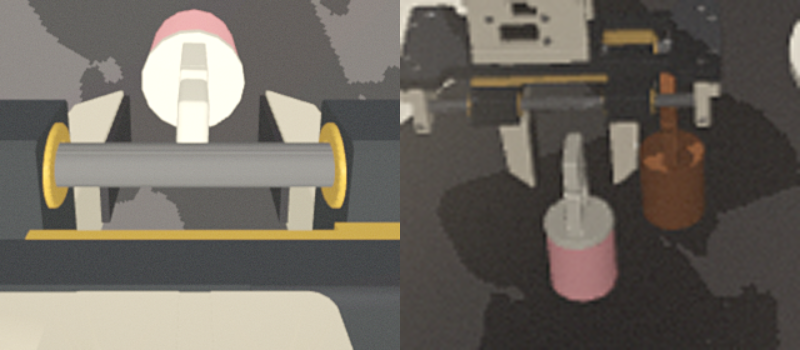

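The wrist crop shows the can centred between the fingers at about (314,264). The scene crop shows the tab between the fingers and brown clear to the right. Checking the offset along the tab.

```bash
python3 - <<'E'
from h import *
im=cv2.imread('pics/w4.png'); g=im.min(2)
mk=np.zeros_like(g); mk[200:305,255:375]=(im[200:305,255:375].min(2)>190)
c=max(cv2.findContours(mk,0,2)[0],key=cv2.contourArea); x,y,w,h=cv2.boundingRect(c); print(x,y,w,h)
# widest row of white top
print('center by width', x+w/2, y+w/2)
o,d=ray('wrist',x+w/2,y+w/2); print(o, o+d*(.055-o[2])/d[2])
print(pix('wrist',[.506,-.2217,.055]))
E
```

```text
274 224 81 81
center by width 314.5 264.5
[ 0.47017281 -0.16264772  0.25441917] [ 0.50779966 -0.22336251  0.055     ]
(np.float64(313.33190416997485), np.float64(260.4552865556492))
```

>>> step_arm:
  commands:
    - [0.5,0.15,-0.25,0,0,0,0]
    - [0.1,0.15,-0.25,0,0,0,0]
    - [0,0.15,-0.25,0,0,0,0]
    - [0,0.15,-0.25,0,0,0,0]
    - [0,0.15,-0.25,0,0,0,0]
  grip_force: 20

```text
time: 7.92
tool_pos: [0.5078, -0.2255, 0.0951]
tool_rot: [3.141, 0.001, 2.13]
contact_force: [0.2, -0.3, -0.1]
opening: 0.0238
grip_force: 0.0
```

>>> step_arm:
  commands:
    - [0,0,0,0,0,0,0]
    - [0,0,0,0,0,0,0]
    - [0,0,0,0,0,0,0]

```text
time: 8.17
tool_pos: [0.5076, -0.2254, 0.0948]
tool_rot: [-3.142, 0.0, 2.13]
contact_force: [-0.3, 0.3, 0.8]
opening: 0.0103
grip_force: 20.0
```

Gripped (10.3 mm opening, 20 N). Lift, then carry it to the front of the empty arm, turning to align.

>>> step_arm:
  commands:
    - [0,0,0,1,0,0,0]
    - [0,0,0,4,0,0,0]
    - [0,0,0,7,0,0,0]
    - [0,0,0,10,0,0,0]
    - [0,0,0,13,0,0,0]

```text
time: 8.58
tool_pos: [0.5074, -0.2251, 0.2268]
tool_rot: [3.142, -0.0, 2.13]
contact_force: [-0.2, -1.1, -0.6]
opening: 0.0095
grip_force: 20.0
```

>>> step_arm:
  commands:
    - [0,-0.5,2,0,0,0,-0.04]
    - [0,-1.0,5,0,0,0,-0.1]
    - [0,-1.5,8,0,0,0,-0.16]
    - [0,-2.2,11,0,0,0,-0.22]
    - [0,-2.8,14,0,0,0,-0.28]

```text
time: 9.0
tool_pos: [0.4789, -0.0841, 0.2254]
tool_rot: [3.141, 0.0, 1.846]
contact_force: [0.4, 1.2, -0.9]
opening: 0.0099
grip_force: 20.0
```

>>> step_arm:
  commands:
    - [0,-1.2,3,0,0,0,-0.06]
    - [0,-2.2,6,0,0,0,-0.12]
    - [0,-3.0,9,0,0,0,-0.18]
    - [0,-3.6,12,0,0,0,-0.24]
    - [0,-4.0,15,0,0,0,-0.3]

```text
time: 9.42
tool_pos: [0.4387, 0.066, 0.2255]
tool_rot: [3.141, -0.0, 1.547]
contact_force: [1.1, 0.0, -0.6]
opening: 0.0099
grip_force: 20.0
```

>>> step_arm:
  commands:
    - [0,-0.4,3,0,0,0,-0.06]
    - [0,-0.6,5.8,0,0,0,-0.12]
    - [0,-0.6,5.8,-2,0,0,-0.12]
    - [0,-0.6,5.8,-2,0,0,-0.12]
    - [0,-0.6,5.8,-2,0,0,-0.12]

```text
time: 9.83
tool_pos: [0.4329, 0.1226, 0.2047]
tool_rot: [-3.14, 0.001, 1.431]
contact_force: [0.3, 0.7, -1.5]
opening: 0.0097
grip_force: 20.0
```

```bash
python3 - <<'E'
from h import *
o=observe(); print(o['tool_pos'],o['tool_rot'],o['contact_force'],o['opening'])
m=camera_model('wrist'); import pickle; pickle.dump(m,open('w5.pkl','wb'))
a=snap('wrist','w5.png'); t=snap('top','t5.png'); snap('scene','s5.png')
cv2.imwrite('pics/c5.png',np.hstack([cv2.resize(a,(480,360)),cv2.resize(t[170:310,200:320],(309,360),interpolation=cv2.INTER_CUBIC)]))
E
```

```text
[0.43290817 0.12262033 0.20471004] [-3.13975362e+00  7.80603158e-04  1.43099739e+00] [ 0.32714355  0.67848279 -1.50416627] 0.009683612446964791
```

View pics/c5.png

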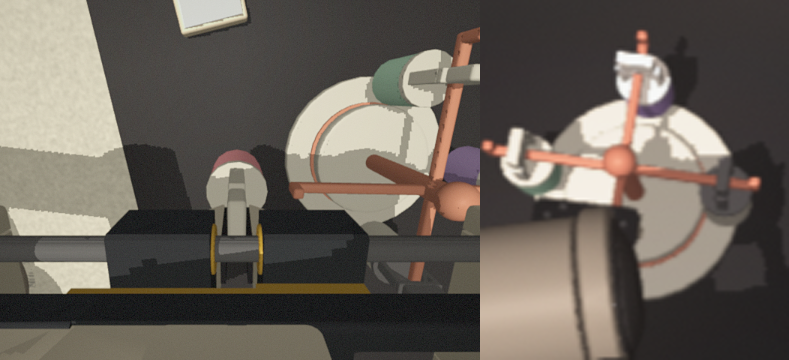

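```bash
python3 - <<'E'
from h import *
import pickle; m=pickle.load(open('w5.pkl','rb'))
L,M,W=[onz('top',*p,.162) for p in((262.9,183.6),(202.3,226.4),(306.8,241.6))]
ax=(M+W)/2; print('axis',ax,'ang MW',np.degrees(np.arctan2(*(M-W)[1::-1])),'ang L+180',np.degrees(np.arctan2(*(ax-L)[1::-1])))
im=cv2.imread('pics/w5.png'); h=cv2.cvtColor(im,cv2.COLOR_BGR2HSV)
mk=((h[...,0]<14)&(h[...,1]>90)&(h[...,2]>50)); 
pts=[]
for u in range(410,560,10):
    r=[v for v in range(235,280) if mk[v,u]]
    if r: pts.append((u,r[0],r[-1]))
print(pts)
def P(u,v,z):
    o,d=ray('',u,v,m); return (o+d*(z-o[2])/d[2])
p=np.array([P(u,(a+b)/2,.146)[:2] for u,a,b in pts if b-a<18]); print(p.round(4).tolist())
k=np.polyfit(p[:,0],p[:,1],1); print('angle',np.degrees(np.arctan(k[0])),'y at .5095,.5325,.44',np.polyval(k,[.5095,.5325,.44]))
ys=np.argwhere(mk[230:290,380:410]); print('tip px',ys.min(0)+[230,380],P(394,250,.16))
# can centre in hand, can top z = tcp-.0948+.055
g=im.min(2); b=(g>110); b[:, :270]=0;b[:,365:]=0;b[:200]=0;b[290:]=0
c=max(cv2.findContours(b.astype(np.uint8),0,2)[0],key=cv2.contourArea); x,y,w,hh=cv2.boundingRect(c); print(x,y,w,hh,P(x+w/2,y+w/2,.165))
E
```

```text
axis [0.58436306 0.10316208 0.162     ] ang MW 80.54956414345439 ang L+180 170.85016590963372
[(410, 243, 256), (420, 235, 256), (430, 244, 257), (440, 244, 265), (450, 244, 257), (460, 244, 257), (470, 244, 257), (480, 245, 258), (490, 245, 258), (500, 245, 258), (510, 245, 258), (520, 235, 258), (530, 235, 259), (540, 235, 258), (550, 235, 258)]
[[0.4907, 0.1169], [0.5025, 0.1146], [0.5143, 0.1129], [0.5202, 0.1121], [0.5261, 0.1113], [0.532, 0.1098], [0.538, 0.109], [0.5439, 0.1081], [0.5498, 0.1073]]
angle -9.211914382380481 y at .5095,.5325,.44 [0.11371137 0.10998127 0.12498274]
tip px [243 385] [0.47886505 0.12271504 0.16      ]
275 215 82 75 [0.4354297  0.12695654 0.165     ]
```

The wrist view shows the empty arm nearly in line with the gripper, its tip at about (393,250) and its post end at (575,260). I measure the arm at 170.8° with its axis at (0.584, 0.103), so the alignment is good. Lower to threading height.

>>> step_arm:
  commands:
    - [0,0,0.05,-1.5,0,0,-0.02]
    - [0,0,0.05,-2.7,0,0,-0.02]
    - [0,0,0.05,-2.7,0,0,-0.02]
    - [0,0,0.05,-2.7,0,0,-0.02]

```text
time: 10.32
tool_pos: [0.4337, 0.1226, 0.1781]
tool_rot: [-3.141, 0.0, 1.409]
contact_force: [0.4, -0.3, -0.6]
opening: 0.01
grip_force: 20.0
```

>>> step_arm:
  commands:
    - [0,0.6,-0.1,0,0,0,0]
    - [0,1.2,-0.2,0,0,0,0]
    - [0,1.8,-0.3,0,0,0,0]
    - [0,1.8,-0.3,0,0,0,0]
    - [0,1.8,-0.3,0,0,0,0]

```text
time: 10.73
tool_pos: [0.4522, 0.12, 0.1779]
tool_rot: [3.141, -0.0, 1.409]
contact_force: [0.0, -0.6, -1.1]
opening: 0.0097
grip_force: 20.0
```

```bash
python3 - <<'E'
from h import *
o=observe(); print(o['tool_pos'],o['tool_rot'],o['contact_force'],o['opening'])
a=snap('wrist','w6.png'); s=snap('scene','s6.png')
cv2.imwrite('pics/c6.png',np.hstack([cv2.resize(a[150:390,260:580],(440,330)),cv2.resize(s[165:255,265:355],(330,330),interpolation=cv2.INTER_CUBIC)]))
E
```

```text
[0.45218212 0.12001793 0.17786352] [ 3.14123726e+00 -6.50667214e-05  1.40944426e+00] [ 0.04592069 -0.58505718 -1.13735028] 0.00968394094664836
```

View pics/c6.png

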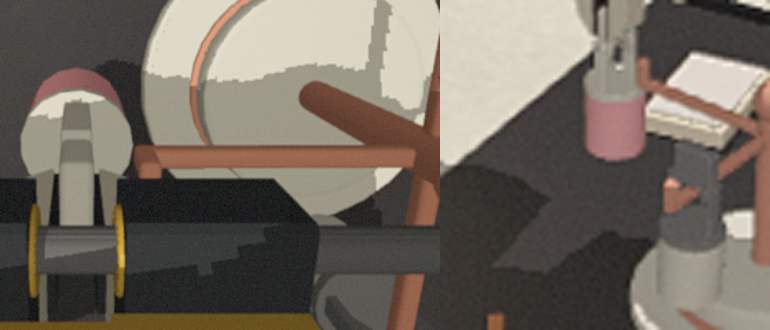

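The wrist crop shows the tip at (147,157) and the can rim centred at about (76,146). In the scene crop the caddy is just outside the tip. Check the lateral offset numerically.

```bash
python3 - <<'E'
from h import *
im=cv2.imread('pics/w6.png'); h=cv2.cvtColor(im,cv2.COLOR_BGR2HSV)
def P(u,v,z):
    o,d=ray('wrist',u,v); return (o+d*(z-o[2])/d[2])
g=im.min(2)
for v in range(205,275,6):
    r=np.where(g[v,265:365]>110)[0]; print(v, (r.min()+265,r.max()+265) if len(r) else None,end=' ')
mk=((h[...,0]<14)&(h[...,1]>90)); pts=[]
for u in range(400,540,12):
    r=np.where(mk[245:280,u])[0]+245; 
    col=im[r[0]:r[-1]+1,u,2]; pts.append(P(u,(r[0]+r[-1])/2,.146)[:2]); 
    if u in(400,520): print('\n',u,r[0],r[-1],col)
p=np.array(pts); k=np.polyfit(p[:,0],p[:,1],1); print(k,'line y at .453',np.polyval(k,.453))
for c in((315,255),(315.3,256.2)): print(P(*c,.138))
E
```

```text
205 None 211 None 217 (np.int64(302), np.int64(326)) 223 (np.int64(289), np.int64(338)) 229 (np.int64(284), np.int64(346)) 235 (np.int64(280), np.int64(350)) 241 (np.int64(278), np.int64(353)) 247 (np.int64(276), np.int64(354)) 253 (np.int64(276), np.int64(355)) 259 (np.int64(276), np.int64(355)) 265 (np.int64(277), np.int64(353)) 271 (np.int64(279), np.int64(351)) 
 400 256 271 [114 118 131 144 155 157 161 158 160 158 161 156 153 155 152 137]

 520 245 271 [101  97 100  99  96  92 104 141 162 162 135 110 119 130 147 152 152 154
 157 155 152 155 151 153 150 151 139]
[-0.12998974  0.17991346] line y at .453 0.12102810462067153
[0.45377431 0.12511393 0.138     ]
[0.45382503 0.12440504 0.138     ]
```

>>> step_arm:
  commands:
    - [0,0,-0.2,0,0,0,0]
    - [0,0.5,-0.28,0,0,0,0]
    - [0,1.0,-0.36,0,0,0,0]
    - [0,1.5,-0.44,0,0,0,0]
    - [0,1.5,-0.44,0,0,0,0]

```text
time: 11.25
tool_pos: [0.4679, 0.1156, 0.1778]
tool_rot: [3.141, -0.0, 1.409]
contact_force: [0.3, 0.5, -1.0]
opening: 0.0099
grip_force: 20.0
```

>>> step_arm:
  commands:
    - [0,0.3,-0.05,0,0,0,0]
    - [0,0.6,-0.1,0,0,0,0]
    - [0,0.9,-0.15,0,0,0,0]
    - [0,0.9,-0.15,0,0,0,0]

```text
time: 11.58
tool_pos: [0.4763, 0.1141, 0.1777]
tool_rot: [3.141, -0.0, 1.41]
contact_force: [-0.2, 0.8, -1.2]
opening: 0.01
grip_force: 20.0
```

No contact; the tip is entering the opening. On inward.

>>> step_arm:
  commands:
    - [0,0.4,-0.06,0,0,0,0]
    - [0,0.8,-0.13,0,0,0,0]
    - [0,1.2,-0.2,0,0,0,0]
    - [0,1.6,-0.26,0,0,0,0]
    - [0,1.6,-0.26,0,0,0,0]

```text
time: 12.0
tool_pos: [0.4926, 0.1115, 0.1777]
tool_rot: [3.141, -0.0, 1.41]
contact_force: [-1.3, 0.0, -1.7]
opening: 0.0097
grip_force: 20.0
```

>>> step_arm:
  commands:
    - [0,0.6,-0.1,0,0,0,0]
    - [0,1.2,-0.2,0,0,0,0]
    - [0,1.8,-0.3,0,0,0,0]
    - [0,2.4,-0.4,0,0,0,0]
    - [0,2.9,-0.47,0,0,0,0]

```text
time: 12.42
tool_pos: [0.5215, 0.1068, 0.1777]
tool_rot: [3.141, 0.0, 1.41]
contact_force: [0.2, -0.2, -1.1]
opening: 0.0098
grip_force: 20.0
```

```bash
python3 - <<'E'
from h import *
snap('wrist','w7.png');s=snap('scene','s7.png');t=snap('top','t7.png');o=observe();print(o['tool_pos'],o['contact_force'])
L,M,W=(262.9,183.6),(202.3,226.4),(306.8,241.6)
a=cv2.imread('pics/t5.png')
for n,(u,v) in dict(L=L,M=M,W=W).items():
    u,v=int(u),int(v); tpl=a[v-8:v+9,u-8:u+9]; r=cv2.matchTemplate(t[v-16:v+17,u-16:u+17],tpl,cv2.TM_CCOEFF_NORMED); _,q,_,l=cv2.minMaxLoc(r); print(n,q,l[0]-8,l[1]-8)
E
```

```text
[0.52093548 0.1068346  0.17753583] [-0.44035409  0.23266036 -1.28812832]
L 0.9970136880874634 0 0
M 0.41180893778800964 -7 -8
W 0.7944364547729492 0 0
```

Threaded without contact, and the carousel has not moved. Lowering slowly.

>>> step_arm:
  commands:
    - [0,0,0,-0.4,0,0,0]
    - [0,0,0,-0.8,0,0,0]
    - [0,0,0,-1.1,0,0,0]
    - [0,0,0,-1.4,0,0,0]
    - [0,0,0,-1.4,0,0,0]

```text
time: 12.98
tool_pos: [0.5201, 0.107, 0.1629]
tool_rot: [-3.14, 0.0, 1.41]
contact_force: [-1.2, 0.1, -0.7]
opening: 0.01
grip_force: 20.0
```

>>> step_arm:
  commands:
    - [0,0,0,-0.2,0,0,0]
    - [0,0,0,-0.4,0,0,0]
    - [0,0,0,-0.4,0,0,0]
    - [0,0,0,-0.4,0,0,0]

```text
time: 13.32
tool_pos: [0.5206, 0.1069, 0.1597]
tool_rot: [-3.142, 0.0, 1.41]
contact_force: [-0.4, 0.6, -1.2]
opening: 0.01
grip_force: 20.0
```

>>> step_arm:
  commands:
    - [0,0,0,-0.1,0,0,0]
    - [0,0,0,-0.17,0,0,0]
    - [0,0,0,-0.17,0,0,0]
    - [0,0,0,-0.17,0,0,0]

```text
time: 13.65
tool_pos: [0.5207, 0.1069, 0.1581]
tool_rot: [3.141, 0.0, 1.41]
contact_force: [0.4, -0.7, -1.3]
opening: 0.0099
grip_force: 20.0
```

>>> step_arm:
  commands:
    - [0,0,0,-0.1,0,0,0]
    - [0,0,0,-0.1,0,0,0]
    - [0,0,0,-0.1,0,0,0]

```text
time: 13.9
tool_pos: [0.5208, 0.107, 0.1576]
tool_rot: [3.141, -0.0, 1.41]
contact_force: [-1.9, -0.3, 4.8]
opening: 0.0099
grip_force: 20.0
```

Contact at the right height. Ease off and release.

>>> step_arm:
  commands:
    - [0,0,0,0.08,0,0,0]
    - [0,0,0,0.08,0,0,0]
    - [0,0,0,0.08,0,0,0]
  grip_force: 5

```text
time: 14.15
tool_pos: [0.5207, 0.1069, 0.1577]
tool_rot: [-3.142, 0.0, 1.41]
contact_force: [0.2, 1.1, 0.5]
opening: 0.0099
grip_force: 5.0
```

>>> step_arm:
  commands:
    - [0.14,0,0,0,0,0,0]
    - [0.18,0,0,0,0,0,0]
    - [0.22,0,0,0,0,0,0]
    - [0.26,0,0,0,0,0,0]
    - [0.26,0,0,0,0,0,0]

```text
time: 14.57
tool_pos: [0.5207, 0.107, 0.1578]
tool_rot: [3.142, 0.0, 1.41]
contact_force: [0.5, -0.5, -0.1]
opening: 0.0233
grip_force: 0.0
```

>>> step_arm:
  commands:
    - [0.26,0,0,0.5,0,0,0]
    - [0.26,0,0,1.2,0,0,0]
    - [0.26,0,0,2.5,0,0,0]
    - [0.26,0,0,4.5,0,0,0]
    - [0.26,0,0,7,0,0,0]

```text
time: 14.98
tool_pos: [0.52, 0.1069, 0.2282]
tool_rot: [-3.14, 0.001, 1.41]
contact_force: [1.0, -0.6, 0.2]
opening: 0.0239
grip_force: 0.0
```

>>> step_arm:
  commands:
    - [0.26,-3,2,3,0,0,0]
    - [0.26,-6,5,3,0,0,0]
    - [0.26,-8,9,3,0,0,0]
    - [0.26,-9,13,3,0,0,0]
    - [0.26,-9,16,3,0,0,0]

```text
time: 15.4
tool_pos: [0.4287, 0.2686, 0.2597]
tool_rot: [3.14, -0.001, 1.41]
contact_force: [1.2, 0.5, 0.8]
opening: 0.0241
grip_force: 0.0
```

>>> step_arm:
  commands:
    - [0.26,0,0,0,0,0,0]
    - [0.26,0,0,0,0,0,0]
    - [0.26,0,0,0,0,0,0]
    - [0.26,0,0,0,0,0,0]
    - [0.26,0,0,0,0,0,0]

```text
time: 15.82
tool_pos: [0.4311, 0.2659, 0.258]
tool_rot: [3.141, 0.0, 1.408]
contact_force: [-0.4, -0.1, 0.8]
opening: 0.0241
grip_force: 0.0
```

```bash
python3 - <<'E'
from h import *
s=snap('scene','s8.png');t=snap('top','t8.png'); print(observe()['contact_force'])
import time
s2=read_camera('scene')[:,:,::-1]; print('motion',np.abs(s2.astype(int)-s)[150:280,270:420].max())
# numeric check: pink can in scene vs expectation if hanging at r .063
h=cv2.cvtColor(s,cv2.COLOR_BGR2HSV); b=((h[...,0]>165)|(h[...,0]<4))&(h[...,1]>50)&(h[...,1]<150)&(h[...,2]>80)
b[:165]=0;b[290:]=0;b[:,:285]=0;b[:,385:]=0
n,l,st,c=cv2.connectedComponentsWithStats(b.astype(np.uint8)); print([(x.tolist(),y.round().tolist()) for x,y in zip(st[1:],c[1:]) if x[4]>30])
P=np.array([.584-.063*.987,.103+.063*.16,0]); print('exp can ctr',pix('scene',P+[0,0,.0905]),'eye',pix('scene',P+[0,0,.15]),'top tab',pix('top',P+[0,0,.178]))
# other arms in top
a=cv2.imread('pics/t5.png')
for n,(u,v) in dict(L=(263,184),W=(307,242)).items():
    r=cv2.matchTemplate(t[v-16:v+17,u-16:u+17],a[v-8:v+9,u-8:u+9],cv2.TM_CCOEFF_NORMED); _,q,_,l=cv2.minMaxLoc(r); print(n,q,l[0]-8,l[1]-8)
E
```

```text
[-0.37854699  0.62470513  0.46252363]
motion 21
[]
exp can ctr (np.float64(333.349544542814), np.float64(210.39233284355157)) eye (np.float64(333.88709294579223), np.float64(190.60762096570437)) top tab (np.float64(248.66742574532714), np.float64(262.359960263179))
L 0.9979865550994873 0 0
W 0.9135511517524719 0 0
```

```bash
python3 - <<'E'
from h import *
s=cv2.imread('pics/s8.png');a=cv2.imread('pics/s4.png');t=cv2.imread('pics/t8.png');b=cv2.imread('pics/t2.png')
d=np.abs(s.astype(int)-a).max(2)>40; d=d[165:250,300:370]; n,l,st,c=cv2.connectedComponentsWithStats(d.astype(np.uint8)); print('scene diff',[(x+[300,165,0,0,0]).tolist() for x in st[1:] if x[4]>25])
for v in range(176,236,5): print(v,[tuple(s[v,u,::-1].tolist()) for u in (318,324,330,336,342,348)])
P=np.array([.584-.063*.987,.103+.063*.16,0]); nrm=np.array([.16,.987,0])
print('tab ends exp',pix('top',P+nrm*.015+[0,0,.178]),pix('top',P-nrm*.015+[0,0,.178]))
for v in range(256,270,2): print(v,t[v,236:262].min(1).tolist())
E
```

```text
scene diff [[322, 180, 17, 19, 130], [325, 202, 4, 19, 47], [343, 222, 8, 12, 50], [357, 222, 13, 15, 148], [317, 231, 11, 17, 96]]
176 [(61, 55, 56), (65, 59, 60), (61, 56, 55), (62, 57, 56), (60, 57, 56), (62, 59, 57)]
181 [(89, 74, 67), (67, 63, 62), (51, 48, 48), (221, 215, 201), (175, 165, 157), (58, 54, 53)]
186 [(112, 81, 71), (83, 67, 62), (151, 146, 134), (143, 139, 127), (224, 214, 205), (224, 214, 205)]
191 [(63, 61, 57), (221, 211, 200), (161, 156, 143), (140, 132, 123), (225, 215, 206), (233, 220, 199)]
196 [(59, 54, 54), (230, 217, 196), (160, 156, 144), (147, 143, 132), (183, 129, 108), (172, 144, 124)]
201 [(65, 60, 60), (120, 110, 97), (160, 156, 144), (151, 145, 135), (154, 143, 126), (57, 51, 53)]
206 [(65, 61, 61), (73, 61, 61), (91, 89, 87), (146, 141, 138), (57, 49, 48), (203, 149, 125)]
211 [(67, 63, 62), (72, 63, 61), (92, 89, 87), (95, 93, 90), (164, 114, 97), (63, 61, 59)]
216 [(70, 66, 63), (77, 57, 56), (143, 104, 90), (93, 88, 88), (50, 48, 44), (39, 37, 37)]
221 [(44, 41, 37), (38, 39, 37), (136, 94, 81), (142, 125, 123), (39, 37, 34), (46, 44, 41)]
226 
[... 569 characters left out ...]
44, 143, 143, 145, 146, 145, 146]
260 [128, 115, 138, 189, 223, 220, 196, 182, 187, 180, 155, 146, 137, 108, 89, 91, 90, 114, 140, 145, 145, 143, 143, 143, 146, 145]
262 [143, 137, 145, 183, 216, 200, 158, 158, 201, 228, 228, 227, 223, 215, 214, 210, 206, 201, 203, 183, 148, 141, 143, 143, 142, 145]
264 [155, 192, 217, 204, 171, 147, 140, 160, 203, 228, 231, 232, 233, 233, 233, 232, 232, 231, 228, 191, 131, 179, 187, 143, 143, 143]
266 [201, 229, 231, 230, 225, 190, 127, 95, 96, 111, 122, 133, 147, 155, 156, 159, 173, 186, 189, 156, 138, 198, 183, 108, 124, 133]
268 [229, 231, 231, 231, 231, 229, 210, 170, 135, 122, 129, 115, 89, 86, 90, 105, 126, 129, 121, 119, 144, 188, 169, 102, 130, 170]
```

The numbers agree: in the top view the pink caddy's tab spans (244–255, 263), where (241–256, 262) was expected. In the scene view its hanger is at the hung height, and the lilac and white hooks haven't moved. Handing in.

```bash
python3 -c "
from cell import *
print(hand_in())"
```

```text
the job is handed in; nothing more can be done
None
```

I turned the carousel onto its stop (about 6 N net push at 70 mm), then hung the pink caddy on the once-empty hook, released it and handed the job in. I checked the final pose only from image measurements because my picture views were used up. Those put the caddy at hung height; the lilac and white hooks had not moved, mint's was not checked at the end, and the hand-in returned no verdict.

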